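# Uncover the test cassette and hold the loupe in focus over it

## Task

Take the dust cover off the test cassette and hang it by its eye on the peg of the peg stand, then pick up the loupe by its handle and hold it level with the middle of its lens straight above the middle of the cassette, at the height shown by the pointer on the gauge post. Finish while still holding the loupe steady there in the gripper; do not put it down. Do not let the loupe bump the reading stand, do not shift the pointer, and leave everything else on the table where it is.

Things in the scene. Friction and masses are not known exactly. Their poses are not given: they have to be found in the camera images.
- stand: fixed reading stand: grey base plate 10 mm thick, x -65 to +120, y -75 to +75 mm. Origin on the table below the cassette's middle, z up. The white cassette (20 mm in x, 60 in y) is clipped on at the origin between two ledges (y = +-36 mm, tops 24 mm above the table) that carry the dust cover. A steel gauge post, 10 mm thick, 175 mm tall, stands at x = +100, y = +60 mm
- window (a point): middle of the cassette's top face, 16 mm above the table; it is hidden under the dust cover at the start
- mark (a point): focal height mark: black collar (22 mm across, 16 tall) on the gauge post with a flat 3 mm pointer blade reaching 40 mm from the post towards the cassette. The point is on the post's axis at the blade's mid-height: the height for the lens's mid-thickness (85 to 135 mm above the table, different each time). Held by friction (8 N); do not touch
- cover: loose aluminium dust cover, 0.13 kg, lying over the cassette: plate 60 (x) x 80 (y) x 4 mm with an upright tab at its middle, 8 mm thick (x), 40 mm wide (y), top 99 mm above the underside, with a round eye 26 mm across through it along x. Origin: middle of the underside, z up. At the start its x axis is about that of the stand
- cover_tab (a point): grasp point on the dust cover's tab, above the eye, 13 mm below the tab's top edge and 86 mm above the plate's underside; the tab is pinched across its 8 mm thickness, along the cover's x axis
- eye (a point): centre of the eye in the cover's tab, 36 mm below cover_tab, axes as the cover's
- pegstand: fixed steel peg stand: base 120 x 90 x 12 mm, column (12 x 24 mm, top 162 mm above the table) at x = +36 mm, and one peg, 8 mm thick with a 12 mm ball end, sticking out of the column along the stand's -x (towards the robot), rising 5 mm to its free end at x = -58 mm. Origin on the table at the base's middle, z up
- peg (a point): point on the peg's axis, 45 mm from the column and 43 mm from the free end, 150 mm above the table; axes as the peg stand's (-x towards the peg's free end). A cover that hangs there has its eye's centre about 9 mm below the peg's axis
- loupe: loose hand loupe lying flat on the table, 0.09 kg, 200 mm long: round black-rimmed lens (60 mm across, 14 mm thick) at the end of a straight black handle 18 mm wide, 16 mm tall. Origin on its underside, x along the handle towards the lens, z up. Lens middle at x = +75 mm; handle from x = -95 to +35 mm
- lens (a point): centre of the loupe's lens, at mid-thickness, 7 mm above the loupe's underside; axes as the loupe's, z is the lens's axis
- loupe_grip (a point): point on the handle at the loupe's balance point, half-way up (8 mm above its underside), 70 mm from the lens's centre; pinched across the 18 mm width (along y)
- spatula: flat steel spatula 190 mm long lying on the table; not part of the job
- phone: black slab 75 x 150 x 9 mm lying on the table; not part of the job
- stapler: desk stapler 140 x 34 x 40 mm; not part of the job
- calculator: desk calculator 140 x 85 x 16 mm; not part of the job
- jar: capped sample jar, 48 mm across, 62 mm tall; not part of the job
- carton: small cardboard carton 70 x 110 x 60 mm; not part of the job
Not all that is in view belongs to the job. What is shaped like the stand but green or pink is not meant.

How it is judged:
By the outcome, as a careful person would: the job done as asked, in the order asked, and still so for the second after the job is handed in, while the arm keeps its last pose, push and grip.
It also fails if it takes over 58 s, if anything falls off the work surface, if the arm or the gripper's body presses on something with over 40 N, if the wrist force passes 120 N, or if a joint passes its speed limit or range.

## Robot

A 6-joint arm with a two-finger parallel gripper is mounted at the origin on the work surface. World frame = base frame: x ahead of the robot, y to its left, z up, the work surface at z = 0. Lengths are in mm, angles in rad, forces in N, time in s.
With the tool pointing down it reaches from about 275 to 1000 mm from the base axis. Payload 8.4 kg.
Tool frame: the origin (TCP) lies on the centre line of the jaws, within the pads' length; the fingertips stand r.tip_reach ahead of it and the grasp point (between the pads) lies 11 mm behind it (r.tip_reach is the distance from the TCP to the fingertips, in mm); z points along the fingers, y is the line along which they close (so a half turn about z gives the same grasp; the last joint's range is limited). The gripper opens to 85 mm and grips with 20 to 120 N. Pads are 22 mm wide; open, the fingers measure 114 mm over their backs; the gripper's body (76 mm by 85 mm) begins 54 mm behind the grasp point. The pads swing forward as they close: fully open they stand 13 mm farther back than shut.
Start: joints at [-1.302, 0.353, 1.633, -0, 1.155, -0.002], TCP at [167.187, -602.226, 239.281] pointing down, gripper open.
Joint ranges: [-2.63, 2.63], [-0.92, 2.1], [0.06, 2.66], [-1.3, 4.44], [0, 2.69], [-3.02, 3.02]. Speed limits (rad/s): [2.22, 2.22, 2.79, 3.14, 3.14, 3.14].

## Interface

Orientations are given as [roll, pitch, yaw] about the fixed x, y, z axes, in that order (R = Rz(yaw) Ry(pitch) Rx(roll)).
In Python, from rig import r gives the robot as it stands.
- The arm moves only by the tool carry_out, never from a script. Its argument "targets" is a list of rows, each an object with "dp": the shift along the tool's x, y, z in mm, a list of three; "yaw": the turn about the tool's z in degrees. A call has 1 to 12 rows; each row is the pose to reach, as a shift and turn from the pose commanded when the call began, along the tool's axes at that moment; what a row does not reach only later rows make up. A row lasts 1/8 s, in which the tool goes at most 62.5 mm and 10.7 degrees, less where a joint would pass 70% of its speed; a pose out of reach is approached as far as the arm can. A call with a gripper value outside its range is refused whole. "fingers" is the opening, from -1 (shut) to 1 (fully open), so that 0 is half open, set as the call begins (left out, the last holds). The fingers move at their own pace and stop on an object; "grip_force" is the grip in N (left out, the last holds). Time passes only in rows, so rows that repeat a pose let the fingers close. It gives the time, the measured TCP pose, the force, the opening and the grip force at its end, in the units of the state.
- r.sense(): the state, without advancing time (a new reading comes with each control period).
- r.grab_frame(name): name is "scene" or "top" or "wrist"; returns the picture (400x640x3 uint8, red, green, blue); there is no depth.
- r.get_calibration(name): a dict with "fx", "fy", "cx", "cy" (pixels), "rvec" (rotation vector, rad) and "tvec" (3), from world to camera coordinates, as OpenCV has them. Camera axes: x right, y down, z forward; pixel columns grow to the right and rows downward; lengths in mm; the calibration is good to about 2 mm. A picture is of the moment at which its call begins: read the wrist's pose just before it. get_calibration takes no time and is no camera call; for the wrist camera it gives the pose at the moment of the call.
- r.sign_off(): hands the job in; it is judged then, once.
The state is a dict: "clock": time; "qpos": joint angles; "qvel": joint speeds; "joint_efforts": joint torques, N m; "eef_pos": TCP position; "tcp_rot": TCP orientation; "contact_force": force on the tool from outside, world axes, zero at the start; "wrist_torque": the same for the moment, N m; "opening": opening from 0.0 (shut) to 1.0 (fully open); "grasp_force": force on a finger pad.
Only numpy, scipy, OpenCV 4.12 (cv2) and the standard library are available. Lean on these libraries where they do the work, as an engineer would, in place of code of your own. Each camera call takes 0.05 s, during which the arm holds its last target. There are 200 camera calls.

## Working session

There is one attempt and no reset: what is moved stays moved. The work goes in short steps, Python scripts to look and compute and a tool call to move; the robot and the scene stay as the last step left them, time stands still between calls to the robot, and variables do not carry over. Pictures are saved under pics/ and viewed, at most 11 in all, crops included, and the job is handed in when it is done.

Besides the shell and the picture viewer there is one more tool, called after ">>>" as name([rows], argument=value, ...), one row to a line, values as JSON. carry_out: Moves the arm, as the interface text tells. Its arguments: {"type":"object","properties":{"targets":{"type":"array","items":{"type":"object","properties":{"dp":{"type":"array","items":{"type":"number"}},"yaw":{"type":"number"}}}},"fingers":{"type":"number"},"grip_force":{"type":"number"}},"required":["targets"]}

```bash
ls; mkdir -p pics; python3 - <<'E'
from rig import r
import cv2,json,numpy as np
for n in("scene","top"):
    im=r.grab_frame(n); cv2.imwrite(f"pics/{n}0.png",im[:,:,::-1])
    print(n,{k:np.round(v,3).tolist() for k,v in r.get_calibration(n).items()})
print(r.sense(),r.tip_reach)
E
```

```text
pics
scene {'fx': 363.813, 'fy': 363.813, 'cx': 318.154, 'cy': 190.664, 'rvec': [2.018, 1.182, -0.557], 'tvec': [-223.852, -151.98, 1448.35]}
top {'fx': 491.997, 'fy': 491.997, 'cx': 324.194, 'cy': 200.614, 'rvec': [2.165, -2.115, 0.155], 'tvec': [-1.096, 473.294, 1722.242]}
{'clock': 0.1, 'qpos': array([-1.30241193e+00,  3.53591845e-01,  1.63404521e+00,  2.02949160e-05,
        1.15522194e+00, -2.38727088e-03]), 'qvel': array([ 0.00126843, -0.00198538, -0.00174938, -0.00052221, -0.00110361,
        0.00016187]), 'joint_efforts': array([-6.62423963e-05, -6.06357193e+01, -3.42819786e+01,  1.78893691e-05,
        3.91371883e-03,  3.08632889e-05]), 'eef_pos': array([ 167.07500355, -601.82216363,  238.6348943 ]), 'tcp_rot': array([-3.14032636e+00, -2.15801523e-05,  2.70763446e-01]), 'contact_force': array([-0.01904188, -0.16204333, -0.24449909]), 'wrist_torque': array([-0.03276019, -0.02334849,  0.06460558]), 'grasp_force': 0.0, 'opening': 1.0048904235474236} 8.0
```

View pics/scene0.png

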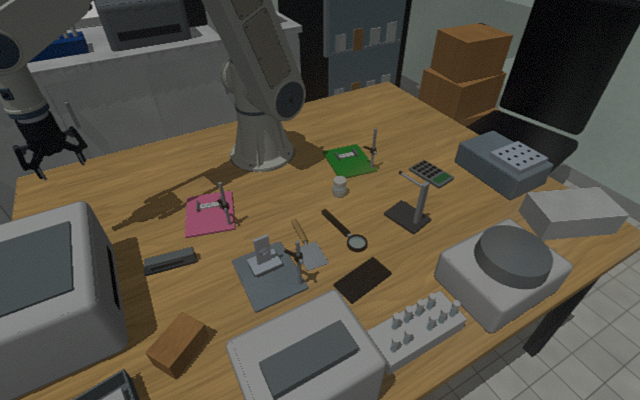

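View pics/top0.png

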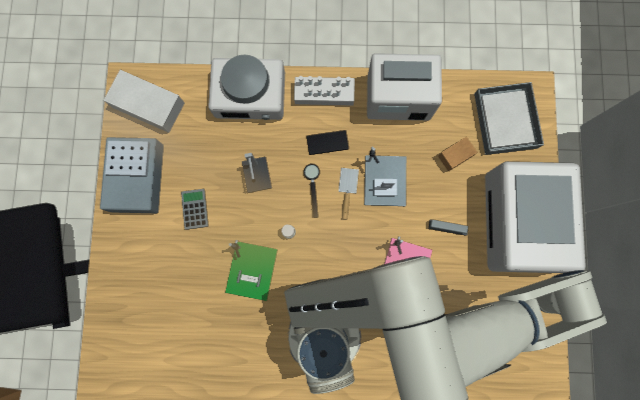

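The grey stand with its cover is at scene (270,272), top (385,180). The look-alikes are pink at scene (210,212) and green at scene (348,160), both excluded by colour. The peg stand is at scene (410,205), top (257,173). For the loupe, the lens is at scene (357,242), top (312,172). It could be confused with the spatula at top (347,190).

```bash
python3 - <<'E'
import cv2
a=cv2.imread("pics/top0.png")[130:230,225:425]
cv2.imwrite("pics/topc.png",cv2.resize(a,None,fx=4,fy=4,interpolation=cv2.INTER_CUBIC))
b=cv2.imread("pics/scene0.png")[165:315,225:445]
cv2.imwrite("pics/scenec.png",cv2.resize(b,None,fx=3.6,fy=3.6,interpolation=cv2.INTER_CUBIC))
E
```

```text
(no output)
```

View pics/topc.png

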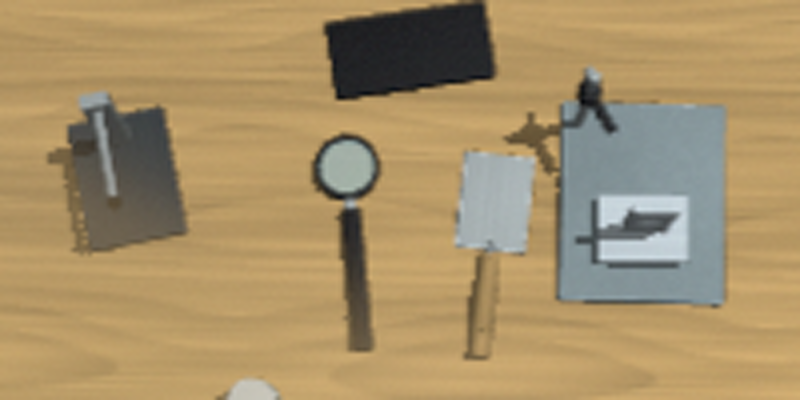

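View pics/scenec.png

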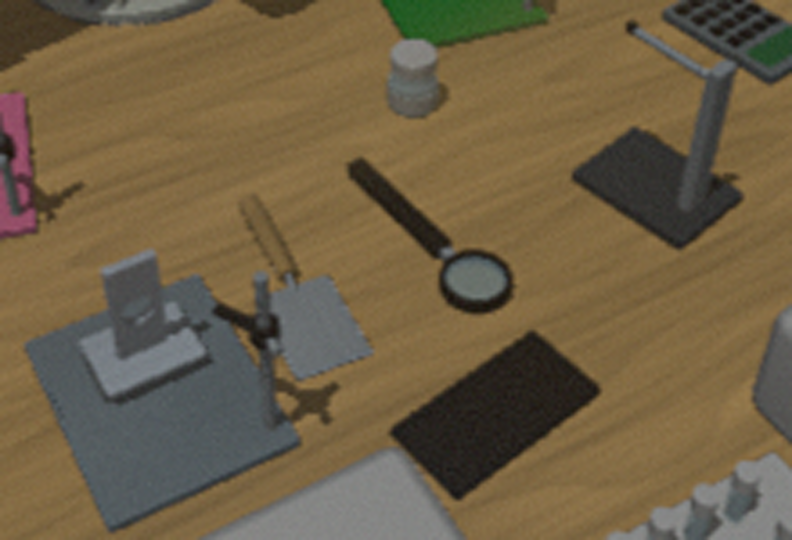

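The top crop shows:
- Peg stand base, with corners at (163,107), (187,233), (85,250), (68,125). The column is at (95,100) and the peg runs down to its free end at (113,203).
- Loupe lens at (346,167), with the handle end at (360,350).
- Stand plate, with corners at (560,104), (724,104), (720,305), (558,300). The post is at top-left, so stand x points up in the image.
- Grey stand with the cover's tab and eye, confirmed in the scene crop.

```bash
cat > h.py <<'E'
from rig import r
import cv2,numpy as np
from scipy.spatial.transform import Rotation as Ro
def K(c): return np.array([[c['fx'],0,c['cx']],[0,c['fy'],c['cy']],[0,0,1.]])
def ray(c,px):
    R=cv2.Rodrigues(np.array(c['rvec'],float))[0]; t=np.array(c['tvec'],float).ravel()
    return -R.T@t, R.T@np.linalg.inv(K(c))@np.array([px[0],px[1],1.])
def onz(c,px,z):
    o,d=ray(c,px); return (o+d*(z-o[2])/d[2])
def proj(c,P):
    return cv2.projectPoints(np.array(P,float).reshape(-1,1,3),np.array(c['rvec'],float),np.array(c['tvec'],float),K(c),None)[0][:,0]
def fit(loc,w):
    loc=np.array(loc,float);w=np.array(w)[:,:2]
    a=loc-loc.mean(0);b=w-w.mean(0)
    th=np.arctan2((a[:,0]*b[:,1]-a[:,1]*b[:,0]).sum(),(a*b).sum())
    R=np.array([[np.cos(th),-np.sin(th)],[np.sin(th),np.cos(th)]])
    t=w.mean(0)-R@loc.mean(0)
    return th,t,np.abs(w-(loc@R.T+t)).max()
def pt(th,t,l): return t+np.array([np.cos(th)*l[0]-np.sin(th)*l[1],np.sin(th)*l[0]+np.cos(th)*l[1]])
def tool(P):
    s=r.sense(); return Ro.from_euler('xyz',s['tcp_rot']).inv().apply(np.array(P)-s['eef_pos'])
E
python3 - <<'E'
from h import *
c=r.get_calibration('top'); s=r.get_calibration('scene')
T=lambda p,z:onz(c,(p[0]/4+225,p[1]/4+130),z); S=lambda p,z:onz(s,(p[0]/3.6+225,p[1]/3.6+165),z)
loc=[(120,75),(120,-75),(-65,-75),(-65,75)]
th,t,e=fit(loc,[T(p,10) for p in[(560,104),(724,104),(720,305),(558,300)]]);print('stand',th,t,e)
post=pt(th,t,(100,60));print('post',post)
for z in range(85,140,10):
    q=proj(s,[[*post,z]])[0]; q2=(q-[225,165])*3.6; print(z,q2)
for z in (113,123): print('tab top',z,T((650,218),z),S((131,258),z))
loc=[(60,-45),(-60,-45),(-60,45),(60,45)]
th,t,e=fit(loc,[T(p,12) for p in[(163,107),(187,233),(85,250),(68,125)]]);print('pegstand',th,t,e)
print('peg',pt(th,t,(-15,0)),'end',pt(th,t,(-58,0)),'seen end',T((114,202),152.5),S((631,27),152.5),'coltop',pt(th,t,(36,0)),T((95,100),162),S((720,70),162))
l=T((346,167),12);hd=T((360,350),16);d=(l-hd)[:2];print('lens',l,S((476,280),12),'end',hd,np.hypot(*d),np.arctan2(d[1],d[0]),S((358,167),16))
w=r.get_calibration('wrist');o,dd=ray(w,(320,200));print('wrist cam',o,dd,r.sense()['eef_pos'],w['fx'])
E
```

```text
stand -0.002996668020975132 [ 528.43030855 -210.13327945] 2.399806128502746
post [ 628.60965936 -150.43321521]
85 [263.02188531 356.26075741]
95 [262.39684041 347.17427528]
105 [261.76285822 337.95786881]
115 [261.11974567 328.60873133]
125 [260.46730409 319.12397474]
135 [259.80532901 309.50062653]
tab top 113 [ 522.33935251 -206.39674725  113.        ] [ 522.04394023 -202.87311965  113.        ]
tab top 123 [ 520.45500772 -205.17871766  123.        ] [ 531.12180697 -205.42315284  123.        ]
pegstand 0.20268470787486323 [567.17631105 259.93282312] 2.0695892703441814
peg [552.48336589 256.91332606] end [510.36358976 248.25743448] seen end [518.27520972 247.82465897 152.5       ] [521.63932221 249.61693641 152.5       ] coltop [602.43937943 267.17961607] [603.32425091 266.28274268 162.        ] [609.38139016 266.08296471 162.        ]
lens [582.40722201  59.0550136   12.        ] [591.26526338  58.67888384  12.        ] end [414.03846627  41.70352262  16.        ] 169.2604860847461 0.10269394358788413 [431.91476663  39.24992534  16.        ]
wrist cam [ 238.51195629 -581.93854484  372.30117629] [-0.29118439 -0.07604238 -0.95372496] [ 167.07500355 -601.82216363  238.6348943 ] 340.22729377870786
```

>>> carry_out([
  {"dp": [437, -223, -30], "yaw": -74.5},
  {"dp": [437, -223, -30], "yaw": -74.5},
  {"dp": [437, -223, -30], "yaw": -74.5},
  {"dp": [437, -223, -30], "yaw": -74.5},
  {"dp": [437, -223, -30], "yaw": -74.5},
  {"dp": [437, -223, -30], "yaw": -74.5},
  {"dp": [437, -223, -30], "yaw": -74.5},
  {"dp": [437, -223, -30], "yaw": -74.5},
  {"dp": [437, -223, -30], "yaw": -74.5},
  {"dp": [437, -223, -30], "yaw": -74.5},
  {"dp": [437, -223, -30], "yaw": -74.5},
  {"dp": [437, -223, -30], "yaw": -74.5},
])

```text
clock: 1.6
eef_pos: [527.8, -271.3, 269.3]
tcp_rot: [-3.141, 0.0, 1.569]
contact_force: [0.2, -0.2, 0.3]
opening: 1.0
grasp_force: 0.0
```

```bash
python3 - <<'E'
from h import *
import pickle
c=r.get_calibration('wrist'); im=r.grab_frame('wrist'); pickle.dump(c,open('w1.pkl','wb')); cv2.imwrite('pics/w1.png',im[:,:,::-1])
s=r.sense();print(s['clock'],s['eef_pos'],s['tcp_rot'],s['qpos'])
E
```

```text
1.65 [ 527.9539427  -271.2487645   269.28063959] [-3.14149779e+00  2.16778845e-05  1.56957040e+00] [-4.77097389e-01  2.77360160e-01  1.67054511e+00 -6.74654211e-05
  1.19376178e+00 -4.75846617e-01]
```

View pics/w1.png

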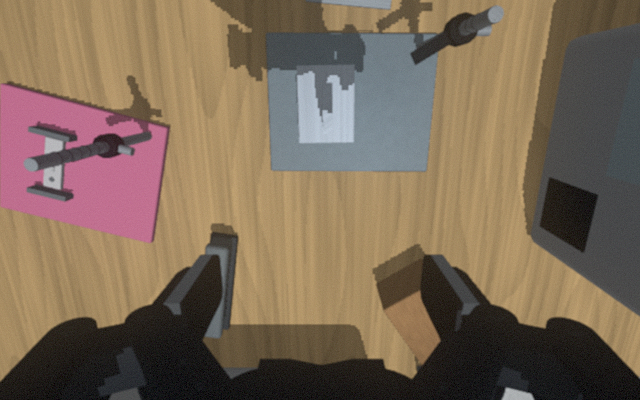

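Wrist view: the stand plate is at (267..438, 33..170), the cover plate at (298..354, 65..143), the post top at (493,14) and the blade tip near (415,58). I'll enlarge this part.

```bash
python3 - <<'E'
import cv2
b=cv2.imread("pics/w1.png")[0:180,255:515]
cv2.imwrite("pics/w1c.png",cv2.resize(b,None,fx=3,fy=3,interpolation=cv2.INTER_CUBIC))
E
```

```text
(no output)
```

View pics/w1c.png

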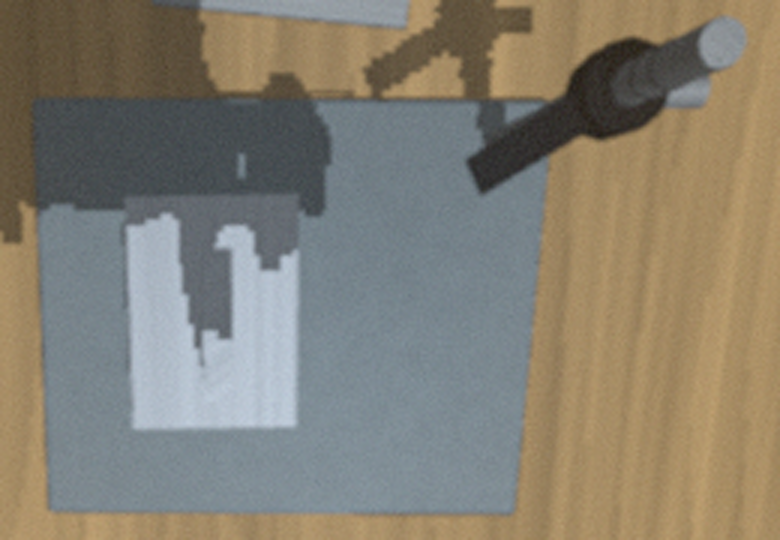

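```bash
python3 - <<'E'
from h import *
import pickle
c=pickle.load(open('w1.pkl','rb'))
W=lambda p:(p[0]/3+255,p[1]/3)
th,t,e=fit([(-65,75),(120,75),(120,-75),(-65,-75)],[onz(c,W(p),10) for p in[(34,98),(549,100),(514,514),(50,511)]]);print('stand',th,t,e)
a,b,e=fit([(-30,40),(30,40),(30,-40),(-30,-40)],[onz(c,W(p),28) for p in[(125,195),(298,193),(297,428),(133,430)]]);print('cover',a,b,e)
post=pt(th,t,(100,60));u=np.array([-100,-60])/np.hypot(100,60)
tip=pt(th,t,np.array([100,60])+40*u)
print('posttop seen',onz(c,W((722,42)),175),post)
for z in range(100,130,5): print(z,(proj(c,[[*tip,z],[*post,z+8],[*post,175]])-[255,0])*3)
print('tab top',(proj(c,[[*pt(a,b,q),123] for q in[(-4,20),(4,20),(4,-20),(-4,-20)]])-[255,0])*3)
E
```

```text
stand -0.003914308941626663 [ 533.73616302 -210.84508424] 2.307378382615184
cover 0.015353026065709654 [ 533.67692076 -209.54774693] 0.4838901471462975
posttop seen [ 633.57118431 -151.78807501  175.        ] [ 633.97025487 -151.23697378]
100 [[455.51960024 182.29999977]
 [598.85734471  96.18672374]
 [724.39211714  38.94430959]]
105 [[459.9587508  180.6333712 ]
 [606.12121235  92.87448355]
 [724.39211714  38.94430959]]
110 [[464.55355662 178.90830364]
 [613.65311072  89.44002441]
 [724.39211714  38.94430959]]
115 [[469.31235068 177.12166856]
 [621.46815386  85.87645451]
 [724.39211714  38.94430959]]
120 [[474.24407159 175.27011006]
 [629.5826139   82.17635395]
 [724.39211714  38.94430959]]
125 [[479.35831959 173.35002384]
 [638.01403419  78.33172315]
 [724.39211714  38.94430959]]
tab top [[202.23724914 248.50689565]
 [232.96320026 247.96479643]
 [233.97852221 403.05108274]
 [204.5339886  403.55002485]]
```

The blade tip gives a mark height of about 120 mm, which I'll recheck later. Next, grasp the tab.

>>> carry_out([
  {"dp": [62, 5.7, 40], "yaw": -0.9},
  {"dp": [62, 5.7, 70], "yaw": -0.9},
  {"dp": [62, 5.7, 100], "yaw": -0.9},
  {"dp": [62, 5.7, 130], "yaw": -0.9},
  {"dp": [62, 5.7, 150], "yaw": -0.9},
  {"dp": [62, 5.7, 167], "yaw": -0.9},
  {"dp": [62, 5.7, 167], "yaw": -0.9},
], fingers=0)

```text
clock: 2.52
eef_pos: [533.5, -208.5, 101.3]
tcp_rot: [-3.14, -0.001, 1.586]
contact_force: [0.8, 0.5, 0.7]
opening: 0.501
grasp_force: 0.0
```

>>> carry_out([
  {"dp": [0, 0, 0], "yaw": 0},
  {"dp": [0, 0, 0], "yaw": 0},
  {"dp": [0, 0, 0], "yaw": 0},
  {"dp": [0, 0, 0], "yaw": 0},
  {"dp": [0, 0, 0], "yaw": 0},
  {"dp": [0, 0, 0], "yaw": 0},
], fingers=-1, grip_force=50)

```text
clock: 3.28
eef_pos: [534.6, -208.6, 102.9]
tcp_rot: [3.141, 0.0, 1.587]
contact_force: [-0.3, 1.3, 5.4]
opening: 0.084
grasp_force: 52.2
```

>>> carry_out([
  {"dp": [0, 0, -10], "yaw": 0},
  {"dp": [0, 0, -25], "yaw": 0},
  {"dp": [0, 0, -50], "yaw": 0},
  {"dp": [0, 0, -80], "yaw": 0},
  {"dp": [0, 0, -110], "yaw": 0},
  {"dp": [0, 0, -140], "yaw": 0},
  {"dp": [0, 0, -157], "yaw": 0},
  {"dp": [0, 0, -157], "yaw": 0},
])

```text
clock: 4.28
eef_pos: [534.9, -208.7, 260.6]
tcp_rot: [3.139, 0.001, 1.587]
contact_force: [-1.3, -0.0, -0.6]
opening: 0.086
grasp_force: 51.4
```

>>> carry_out([
  {"dp": [20, -3, 0], "yaw": 0},
  {"dp": [55, -9, 0], "yaw": -1},
  {"dp": [100, -16, 0], "yaw": -2},
  {"dp": [150, -24, 0], "yaw": -4},
  {"dp": [200, -32, 0], "yaw": -5},
  {"dp": [250, -40, 0], "yaw": -6},
  {"dp": [300, -48, 0], "yaw": -7},
  {"dp": [350, -56, 0], "yaw": -8},
  {"dp": [395, -63, 0], "yaw": -9},
  {"dp": [430, -69, 0], "yaw": -10},
  {"dp": [446, -71, 0], "yaw": -10.7},
  {"dp": [446, -71, 0], "yaw": -10.7},
])

```text
clock: 5.78
eef_pos: [455.3, 236.9, 258.4]
tcp_rot: [-3.14, 0.001, 1.775]
contact_force: [0.3, -0.9, -1.6]
opening: 0.084
grasp_force: 51.2
```

```bash
python3 - <<'E'
from h import *
import pickle
c=r.get_calibration('wrist'); im=r.grab_frame('wrist'); pickle.dump(c,open('w2.pkl','wb')); cv2.imwrite('pics/w2.png',im[:,:,::-1])
cv2.imwrite('pics/w2v.png',cv2.resize(im[:,:,::-1],(800,500)))
s=r.sense();print(s['clock'],s['eef_pos'],s['tcp_rot'],s['opening'],s['grasp_force'])
t=np.array([567.,260.]);th=.2027
print(proj(c,[[*pt(th,t,(-58,0)),152.3],[*pt(th,t,(36,0)),162]]))
E
```

```text
5.825 [455.54467417 236.07605857 258.57466842] [-3.14018997e+00  7.78802701e-04  1.77436692e+00] 0.07787545633434544 51.24082088470459
[[396.73323102 197.74484547]
 [532.03349229 202.05301769]]
```

View pics/w2v.png

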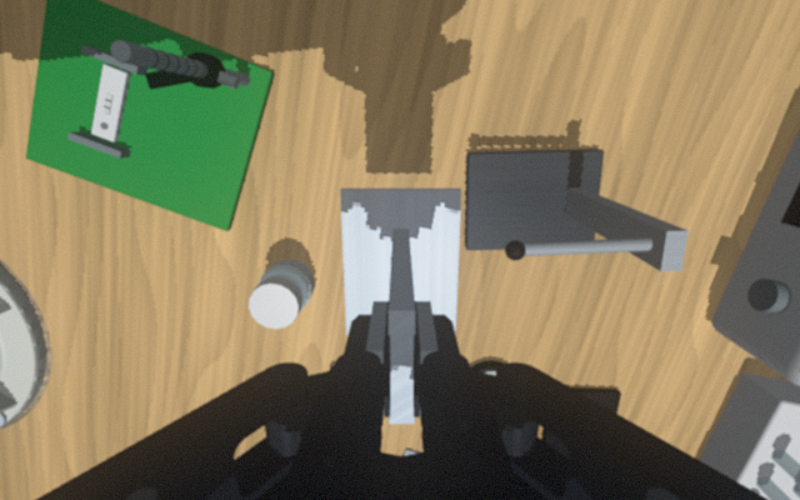

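The ball end is at view (515,250), the peg meets the column at (652,244), and the column-top face centre is about (674,250). The cover hangs upright in the jaws.

```bash
python3 - <<'E'
from h import *
import pickle
c=pickle.load(open('w2.pkl','rb'))
W=lambda x,y,z:onz(c,(x/1.25,y/1.25),z)
e=W(515,250,152.3);m=W(652,244,147.5);k=W(674,250,162)
print('end',e,'root',m,'col',k,[np.arctan2(*(q-e)[[1,0]]) for q in(m,k)],np.linalg.norm((m-e)[:2]),np.linalg.norm((k-e)[:2]))
# base corners z=12
print(fit([(60,45),(-60,45),(-60,-45)],[W(603,150,12),W(467,152,12),W(466,248,12)]))
for z in (12,152): print(proj(c,[[*pt(.2027,e[:2],(0,0)),z]]))
th=.2027
u=np.array([np.cos(th),np.sin(th)])
for s in(-45,43): print('tcp xy for tab at',s,e[:2]+u*s,tool([*(e[:2]+u*s),180]))
E
```

```text
end [521.69327378 248.93320073 152.3       ] root [602.73876822 268.07964091 147.5       ] col [606.65299825 269.72091572 162.        ] [np.float64(0.2319896919221804), np.float64(0.23996281218825927)] 83.27639725673713 87.46590121550621
(np.float64(0.2232808635398651), array([571.2470034 , 261.48591783]), np.float64(1.6941724104835885))
[[380.45637123 162.66490793]]
[[411.89663999 199.87766292]]
tcp xy for tab at -45 [477.61457683 239.87403549] [-0.68106986 22.49220223 78.54375044]
tcp xy for tab at 43 [563.81291754 257.58973641] [ -0.75768235 110.49208239  78.42037377]
```

>>> carry_out([
  {"dp": [-0.7, 10, 20], "yaw": -0.6},
  {"dp": [-0.7, 22.5, 40], "yaw": -1.2},
  {"dp": [-0.7, 22.5, 60], "yaw": -1.2},
  {"dp": [-0.7, 22.5, 74], "yaw": -1.2},
  {"dp": [-0.7, 22.5, 78.5], "yaw": -1.2},
  {"dp": [-0.7, 22.5, 78.5], "yaw": -1.2},
  {"dp": [-0.7, 22.5, 78.5], "yaw": -1.2},
])

```text
clock: 6.7
eef_pos: [478.7, 240.3, 181.5]
tcp_rot: [3.14, -0.0, 1.794]
contact_force: [0.2, -0.6, -1.2]
opening: 0.082
grasp_force: 51.2
```

>>> carry_out([
  {"dp": [0, 8, 0], "yaw": 0},
  {"dp": [0, 20, 0], "yaw": 0},
  {"dp": [0, 30, 0], "yaw": 0},
  {"dp": [0, 38, 0], "yaw": 0},
  {"dp": [0, 44, 0], "yaw": 0},
  {"dp": [0, 50, 0], "yaw": 0},
  {"dp": [0, 54, 0], "yaw": 0},
  {"dp": [0, 54, 0], "yaw": 0},
])

```text
clock: 7.7
eef_pos: [531.2, 252.2, 180.8]
tcp_rot: [3.142, -0.0, 1.794]
contact_force: [0.1, -0.6, -2.4]
opening: 0.082
grasp_force: 51.3
```

>>> carry_out([
  {"dp": [0, 5, 0], "yaw": 0},
  {"dp": [0, 12, 0], "yaw": 0},
  {"dp": [0, 19, 0.5], "yaw": 0},
  {"dp": [0, 25, 1], "yaw": 0},
  {"dp": [0, 27, 1], "yaw": 0},
  {"dp": [0, 27, 3], "yaw": 0},
  {"dp": [0, 27, 5], "yaw": 0},
  {"dp": [0, 27, 7], "yaw": 0},
  {"dp": [0, 27, 8], "yaw": 0},
  {"dp": [0, 27, 8], "yaw": 0},
])

```text
clock: 8.95
eef_pos: [557.2, 258.2, 172.7]
tcp_rot: [-3.141, 0.0, 1.795]
contact_force: [0.1, 2.0, -0.7]
opening: 0.083
grasp_force: 51.3
```

```bash
python3 - <<'E'
from h import *
im=r.grab_frame('scene')[:,:,::-1]; cv2.imwrite('pics/s2.png',im)
b=im[140:240,330:470];cv2.imwrite('pics/s2c.png',cv2.resize(b,None,fx=5.5,fy=5.5,interpolation=cv2.INTER_CUBIC))
E
```

```text
(no output)
```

View pics/s2c.png

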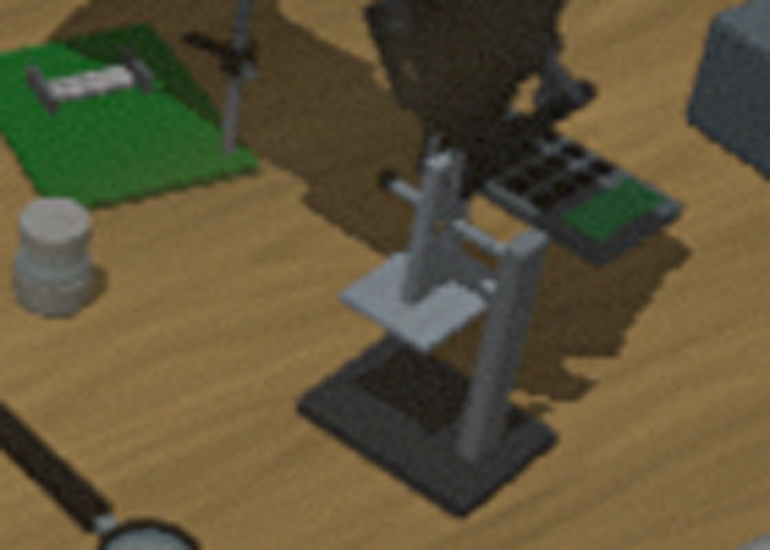

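The peg passes through the tab's eye at about view (425,190), mid-peg. Lower it until the eye rests on the peg, then release with a small opening.

>>> carry_out([
  {"dp": [0, 0, 1], "yaw": 0},
  {"dp": [0, 0, 2], "yaw": 0},
  {"dp": [0, 0, 2.5], "yaw": 0},
  {"dp": [0, 0, 2.5], "yaw": 0},
])

```text
clock: 9.5
eef_pos: [557.3, 258.1, 170.2]
tcp_rot: [-3.141, 0.0, 1.794]
contact_force: [-0.8, -0.3, -0.8]
opening: 0.078
grasp_force: 51.3
```

>>> carry_out([
  {"dp": [0, 0, 1], "yaw": 0},
  {"dp": [0, 0, 1], "yaw": 0},
  {"dp": [0, 0, 1.5], "yaw": 0},
  {"dp": [0, 0, 1.5], "yaw": 0},
])

```text
clock: 10.0
eef_pos: [557.5, 258.2, 169.4]
tcp_rot: [3.141, -0.0, 1.794]
contact_force: [-1.6, 0.4, 6.0]
opening: 0.084
grasp_force: 52.4
```

>>> carry_out([
  {"dp": [0, 0, -0.5], "yaw": 0},
  {"dp": [0, 0, -0.5], "yaw": 0},
  {"dp": [0, 0, -0.5], "yaw": 0},
  {"dp": [0, 0, -0.5], "yaw": 0},
  {"dp": [0, 0, -5], "yaw": 0},
  {"dp": [0, 0, -15], "yaw": 0},
  {"dp": [0, 0, -35], "yaw": 0},
  {"dp": [0, 0, -70], "yaw": 0},
  {"dp": [0, 0, -70], "yaw": 0},
], fingers=-0.5)

```text
clock: 11.12
eef_pos: [559.1, 259.0, 242.5]
tcp_rot: [3.136, -0.001, 1.794]
contact_force: [-1.0, -1.1, -0.3]
opening: 0.248
grasp_force: 0.0
```

>>> carry_out([
  {"dp": [-185, -122, 20], "yaw": 97},
  {"dp": [-185, -122, 20], "yaw": 97},
  {"dp": [-185, -122, 20], "yaw": 97},
  {"dp": [-185, -122, 20], "yaw": 97},
  {"dp": [-185, -122, 20], "yaw": 97},
  {"dp": [-185, -122, 20], "yaw": 97},
  {"dp": [-185, -122, 20], "yaw": 97},
  {"dp": [-185, -122, 20], "yaw": 97},
  {"dp": [-185, -122, 20], "yaw": 97},
  {"dp": [-185, -122, 20], "yaw": 97},
  {"dp": [-185, -122, 20], "yaw": 97},
  {"dp": [-185, -122, 20], "yaw": 97},
], fingers=0)

```text
clock: 12.62
eef_pos: [479.4, 50.7, 218.8]
tcp_rot: [-3.142, 0.0, 0.104]
contact_force: [0.4, -0.3, -0.2]
opening: 0.495
grasp_force: 0.0
```

```bash
python3 - <<'E'
from h import *
import pickle
c=r.get_calibration('wrist'); im=r.grab_frame('wrist'); pickle.dump(c,open('w3.pkl','wb')); cv2.imwrite('pics/w3.png',im[:,:,::-1])
cv2.imwrite('pics/s3.png',r.grab_frame('scene')[:,:,::-1])
a=cv2.resize(im[:,:,::-1],(800,500)); b=cv2.resize(cv2.imread('pics/s3.png')[150:220,380:450],(240,240))
a[:240,560:]=b   # inset: peg stand in the scene view
cv2.imwrite('pics/w3v.png',a)
s=r.sense();print(s['clock'],s['eef_pos'],s['tcp_rot'],s['qpos'])
print(proj(c,[[588,60,12],[420,42,16]])*1.25)
E
```

```text
12.725 [479.36833937  50.72828436 218.7605975 ] [-3.14158019e+00  6.67461802e-05  1.02918587e-01] [1.02310419e-01 1.52715987e-01 1.95229016e+00 1.44387013e-05
 1.03665326e+00 1.57018081e+00]
[[404.6100975   67.15282025]
 [404.76991551 281.33162962]]
```

View pics/w3v.png

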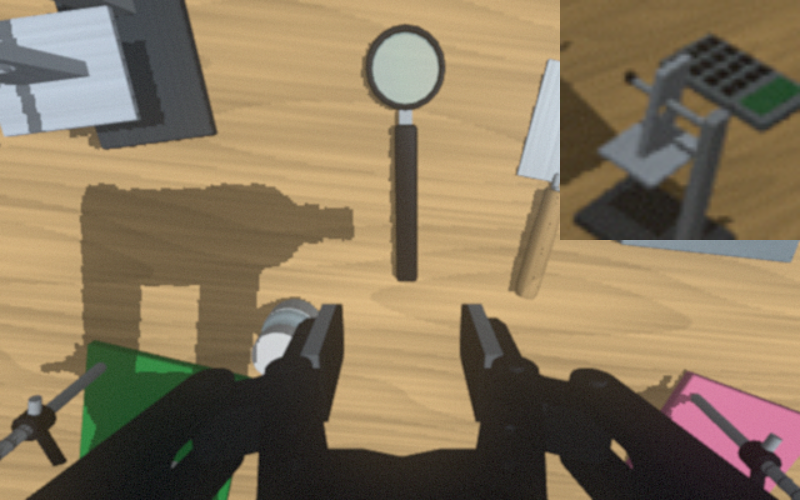

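The lens is at (405,67) and the handle end at (405,281), as predicted. The inset shows the cover hanging on the peg. Go down to the handle.

>>> carry_out([
  {"dp": [20, 2, 40], "yaw": 0},
  {"dp": [39, 2.7, 85], "yaw": 0},
  {"dp": [39, 2.7, 130], "yaw": 0},
  {"dp": [39, 2.7, 165], "yaw": 0},
  {"dp": [39, 2.7, 185], "yaw": 0},
  {"dp": [39, 2.7, 198], "yaw": 0},
  {"dp": [39, 2.7, 205], "yaw": 0},
  {"dp": [39, 2.7, 208.5], "yaw": 0},
  {"dp": [39, 2.7, 208.5], "yaw": 0},
  {"dp": [39, 2.7, 208.5], "yaw": 0},
])

```text
clock: 13.98
eef_pos: [518.9, 52.0, 10.8]
tcp_rot: [-3.142, -0.001, 0.101]
contact_force: [-0.4, -0.4, -0.3]
opening: 0.498
grasp_force: 0.0
```

>>> carry_out([
  {"dp": [0, 0, 0], "yaw": 0},
  {"dp": [0, 0, 0], "yaw": 0},
  {"dp": [0, 0, 0], "yaw": 0},
  {"dp": [0, 0, 0], "yaw": 0},
  {"dp": [0, 0, 0], "yaw": 0},
], fingers=-1, grip_force=60)

```text
clock: 14.6
eef_pos: [518.8, 52.0, 10.9]
tcp_rot: [-3.142, -0.001, 0.102]
contact_force: [-1.0, 0.4, 6.3]
opening: 0.194
grasp_force: 59.4
```

>>> carry_out([
  {"dp": [0, 0, -8], "yaw": 0},
  {"dp": [0, 0, -22], "yaw": 0},
  {"dp": [0, 0, -45], "yaw": 0},
  {"dp": [0, 0, -80], "yaw": 0},
  {"dp": [0, 0, -120], "yaw": 0},
  {"dp": [0, 0, -160], "yaw": 0},
  {"dp": [0, 0, -195], "yaw": 0},
  {"dp": [0, 0, -220], "yaw": 0},
  {"dp": [0, 0, -230], "yaw": 0},
  {"dp": [0, 0, -230], "yaw": 0},
])

```text
clock: 15.85
eef_pos: [518.5, 52.0, 240.8]
tcp_rot: [-3.142, -0.001, 0.101]
contact_force: [-0.9, -0.4, -1.0]
opening: 0.194
grasp_force: 58.6
```

>>> carry_out([
  {"dp": [-1, 15, 0], "yaw": 0},
  {"dp": [-2, 45, 0], "yaw": 0},
  {"dp": [-4, 90, 0], "yaw": 0},
  {"dp": [-7, 140, 0], "yaw": 0},
  {"dp": [-9, 190, 0], "yaw": 0},
  {"dp": [-12, 240, 0], "yaw": 0},
  {"dp": [-14, 290, 0], "yaw": 0},
  {"dp": [-16, 335, 0], "yaw": 0},
  {"dp": [-18, 370, 0], "yaw": 0},
  {"dp": [-19, 390, 0], "yaw": 0},
  {"dp": [-19, 390, 0], "yaw": 0},
  {"dp": [-19, 390, 0], "yaw": 0},
])

```text
clock: 17.35
eef_pos: [538.8, -337.1, 239.7]
tcp_rot: [-3.14, 0.001, 0.102]
contact_force: [0.2, -0.3, -1.5]
opening: 0.192
grasp_force: 58.7
```

```bash
python3 - <<'E'
from h import *
import pickle
c=r.get_calibration('wrist'); im=r.grab_frame('wrist'); pickle.dump(c,open('w4.pkl','wb')); cv2.imwrite('pics/w4.png',im[:,:,::-1])
cv2.imwrite('pics/w4v.png',cv2.resize(im[:,:,::-1],(800,500),interpolation=cv2.INTER_CUBIC))
s=r.sense();print(s['clock'],s['eef_pos'],s['tcp_rot'],s['opening'])
post=np.array([634,-151.2]);tip=post+40*np.array([-.857,-.514])
print(proj(c,[[533.7,-210.8,16],[*post,175],[*post,10],[*tip,121.5],[*tip,111.5]])*1.25)
p=s['eef_pos'];u=np.array([.9948,.1018]);print(proj(c,[[*(p[:2]+70*u),p[2]-3.9+7]])*1.25)
E
```

```text
17.4 [ 538.93869656 -336.84329908  239.99262782] [-3.14077452e+00  5.54371143e-04  1.02254543e-01] 0.19008328807834085
[[253.75405574 197.5840705 ]
 [-14.66299553  17.93627973]
 [180.8142611   63.89834656]
 [122.24867875 109.98358074]
 [132.9614594  110.2103615 ]]
[[401.77385867 130.1196603 ]]
```

View pics/w4v.png

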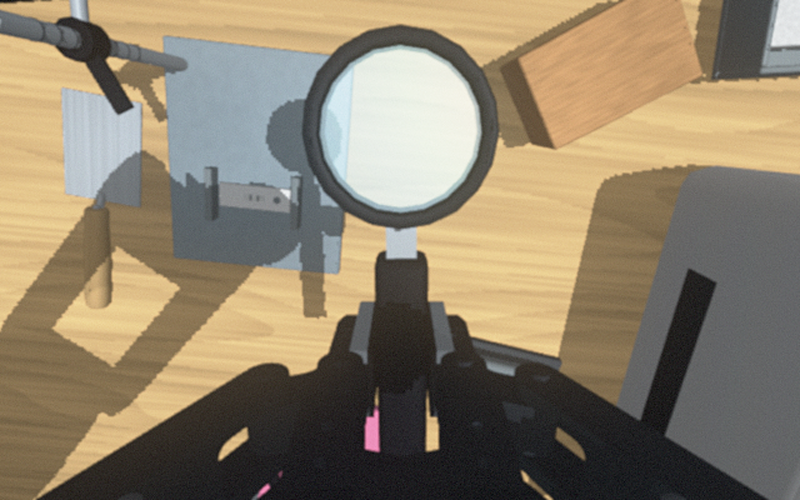

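The blade tip is at (123,109), which confirms a mark height of about 120 mm. The uncovered cassette is centred at about (253,197), as predicted. The lens rim is centred at (400,127), about 71 mm ahead of the grip. Move over the cassette, then down.

>>> carry_out([
  {"dp": [-6, -13, 0], "yaw": 0},
  {"dp": [-19, -38, 0], "yaw": 0},
  {"dp": [-35, -70, 0], "yaw": 0},
  {"dp": [-51, -100, 0], "yaw": 0},
  {"dp": [-61, -120, 0], "yaw": 0},
  {"dp": [-63.3, -125.7, 0], "yaw": 0},
  {"dp": [-63.3, -125.7, 10], "yaw": 0},
  {"dp": [-63.3, -125.7, 30], "yaw": 0},
  {"dp": [-63.3, -125.7, 55], "yaw": 0},
  {"dp": [-63.3, -125.7, 80], "yaw": 0},
  {"dp": [-63.3, -125.7, 100], "yaw": 0},
  {"dp": [-63.3, -125.7, 110], "yaw": 0},
])

```text
clock: 18.9
eef_pos: [463.1, -219.5, 128.6]
tcp_rot: [-3.141, 0.002, 0.101]
contact_force: [-0.7, 0.7, -1.0]
opening: 0.189
grasp_force: 58.8
```

>>> carry_out([
  {"dp": [0, 0, 4], "yaw": 0},
  {"dp": [0, 0, 6], "yaw": 0},
  {"dp": [0, 0, 6], "yaw": 0},
  {"dp": [0, 0, 6], "yaw": 0},
  {"dp": [0, 0, 6], "yaw": 0},
])

```text
clock: 19.52
eef_pos: [463.6, -219.4, 124.7]
tcp_rot: [3.141, -0.001, 0.102]
contact_force: [0.1, 0.6, -0.6]
opening: 0.194
grasp_force: 58.8
```

```bash
python3 - <<'E'
from h import *
cw=r.get_calibration('wrist'); w=r.grab_frame('wrist')[:,:,::-1]; im=r.grab_frame('scene')[:,:,::-1]
x0,y0=225,210
b=cv2.resize(im[y0:y0+100,x0:x0+100],(400,400),interpolation=cv2.INTER_CUBIC)
cv2.imwrite('pics/f.png',np.hstack([b,w[:400,120:520]]))
c=r.get_calibration('scene'); s=r.sense();p=s['eef_pos'];print(s['clock'],p,s['tcp_rot'],s['qvel'].max())
post=[634,-151.2]
f=lambda P:np.round((proj(c,P)-[x0,y0])*4)
print('scene lens,mark,window',f([[533.7,-210.8,120],[*post,120],[533.7,-210.8,16]]).tolist())
print('wrist lens,tip',(proj(cw,[[533.7,-210.8,127],[599.7,-171.8,121.5],[599.7,-171.8,111.5]])+[280,0]).round().tolist())
E
```

```text
19.625 [ 463.48224796 -219.32833365  124.49614796] [ 3.14137493e+00 -3.45782867e-04  1.01541659e-01] 0.004201336326242544
scene lens,mark,window [[140.0, 115.0], [293.0, 186.0], [157.0, 218.0]]
wrist lens,tip [[598.0, 103.0], [500.0, -117.0], [508.0, -100.0]]
```

View pics/f.png

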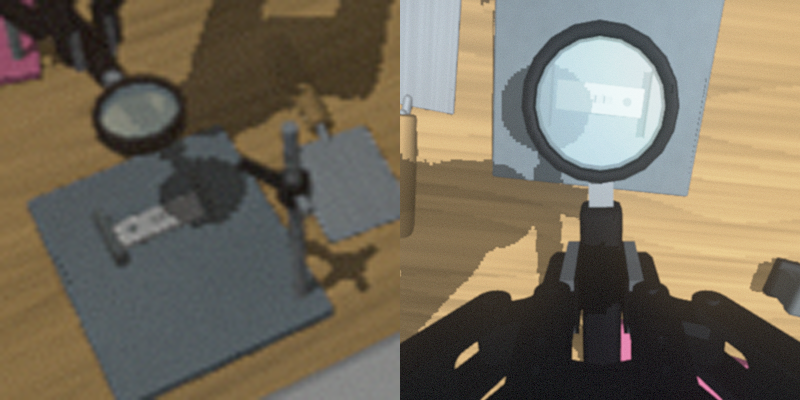

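The lens is centred over the cassette to within about 1 mm and level with the pointer. One small trim, then hand in.

>>> carry_out([
  {"dp": [0, -1, 1], "yaw": 0},
  {"dp": [0, -1, 1], "yaw": 0},
  {"dp": [0, -1, 1], "yaw": 0},
  {"dp": [0, -1, 1], "yaw": 0},
  {"dp": [0, -1, 1], "yaw": 0},
  {"dp": [0, -1, 1], "yaw": 0},
])

```text
clock: 20.38
eef_pos: [463.3, -218.3, 123.3]
tcp_rot: [-3.142, -0.0, 0.102]
contact_force: [-0.3, -0.5, -1.0]
opening: 0.192
grasp_force: 58.8
```

```bash
python3 -c "
from rig import r
s=r.sense();print(s['eef_pos'],s['tcp_rot'],s['grasp_force']);print(r.sign_off())"
```

```text
[ 463.30027946 -218.29283564  123.29613346] [-3.14158111e+00 -2.89295145e-05  1.01505958e-01] 58.7606281042099
the job is handed in; nothing more can be done
None
```

I handed the job in at about 20 s: the cover hangs by its eye on the peg, and the gripper holds the loupe steady over the cassette's middle, by my measurements within about 1 mm sideways and at the pointer's height of about 120 mm to within 2–3 mm.

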